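Unlock the spice drawer

ROBOT

A 6-joint arm with a two-finger parallel gripper is mounted at the origin on the work surface. World frame = base frame: x ahead of the robot, y to its left, z up, the work surface at z = 0. Lengths are in m, angles in rad, forces in N, time in s.
With the tool pointing down it reaches from about 0.375 to 0.975 m from the base axis. Payload 3.8 kg.
Tool frame: the origin (TCP) lies midway between the tips of the shut fingers; the grasp point (between the pads) lies 19 mm behind it; z points along the fingers, y is the direction in which the jaws open and shut (so a half turn about z gives the same grasp; the last joint's range is limited). The gripper opens to 85 mm and grips with 20 to 120 N. Pads are 22 mm wide; open, the fingers measure 114 mm over their backs; the gripper's body (76 mm by 85 mm) begins 54 mm behind the grasp point. The pads swing forward as they close: fully open they stand 13 mm farther back than shut.
Start: joints at [-1.26, 0.264, 1.604, -0, 1.274, -0.037], TCP at [0.23, -0.635, 0.209] pointing down, gripper open.
Joint ranges: [-2.63, 2.63], [-0.94, 2.18], [0.31, 2.57], [-1.31, 4.45], [0, 2.66], [-2.55, 2.55]. Speed limits (rad/s): [2.57, 2.57, 3.14, 3.14, 3.14, 3.14].

INTERFACE

Orientations are given as a rotation vector (axis times angle).
In Python, from workcell import bot gives the robot as it stands.
- The arm moves only by the tool drive_tool, never from a script. Its argument "deltas" is a list of rows, each an object with "hand": the opening, from 0 (shut) to 1 (fully open); "offset": the shift along the world's x, y, z in cm, a list of three; "angular": the turn, a rotation vector about the world's x, y, z in degrees, a list of three. A call has 1 to 8 rows; each row is the pose to reach, as a shift and turn from the pose commanded when the call began; what a row does not reach only later rows make up. A row lasts 1/8 s, in which the tool goes at most 62.5 mm and 10.7 degrees, less where a joint would pass 70% of its speed; a pose out of reach is approached as far as the arm can. A call with a gripper value outside its range is refused whole. The fingers move at their own pace and stop on an object; "force" is the grip in N (left out, the last holds). Time passes only in rows, so rows that repeat a pose let the fingers close. It gives the time, the measured TCP pose, the force and the opening at its end, in the units of the state.
- bot.read_state(): the state, without advancing time (a new reading comes with each control period).
- bot.read_camera(name): name is "scene" or "top" or "wrist"; returns a dict with "frame" (420x560x3 uint8, blue, green, red), "mtx" (3x3 intrinsics, pixels), "R" (3x3) and "t" (3): a world point X has camera coordinates R X + t. Camera axes: x right, y down, z forward; pixel columns grow to the right and rows downward; lengths in m; the calibration is good to about 2 mm. A picture is of the moment at which its call begins. There is no depth.
- bot.finish_job(): hands the job in, once; it reports no verdict.
The state is a dict: "time": time; "q": joint angles; "joint_vel": joint speeds; "joint_torque": joint torques, N m; "tool_pos": TCP position; "tcp_rot": TCP orientation; "wrist_force": force on the tool from outside, world axes, zero at the start; "torque": the same for the moment, N m; "width": opening from 0.0 (shut) to 1.0 (fully open).
Only numpy, scipy, OpenCV 4.12 (cv2) and the standard library are available. Lean on these libraries where they do the work, as an engineer would, in place of code of your own. Each camera call takes 0.05 s, during which the arm holds its last target. There are 200 camera calls.

TASK

Take the blue-headed key out of its wooden rest, feel for the keyhole in the brass plate on top of the locked spice box, push the key gently in until it is fully home, then turn it clockwise (seen from above) until the hidden bolt lets go and the drawer springs open. Never force the key or lean on the box, leave the key standing in the lock with the drawer open, and do not disturb the things around.

Things in the scene. Friction and masses are not known exactly. Their poses are not given: they have to be found in the camera images.
- key_head (a point): Centre of the key's blue head, a slab 34 (x) x 14 (y) x 38 (z) mm, pinched across its 14 mm (key's y). The key stands upright, bit down, 40 to 70 g. Under the head: round shank 5.6 mm thick, 23 mm long, then a flat double bit 14 (x) x 5 (y) x 11 mm. A half turn about z makes no difference. Origin 53 mm above the bit's lower end. z up along the shank.
- key_tip (a point): Lower end of the key's bit, on the key's axis; same axes as key_head.
- keyrest: Fixed dark wooden block 80 x 70 x 45 mm, origin at the centre of its underside. The key's head sits on its top, shank and bit hanging 34 mm down in a slot 20 (x) x 9 (y) mm; draw the key straight up by at least 40 mm. It is loose in the slot.
- lock_line (a point): Start of the line on the box top on which the keyhole lies, level with the brass plate's top face (116 mm above the table); z up, x away from the drawer. The plate was screwed on by eye: the keyhole's centre lies anywhere from 4 to 32 mm from this point along this point's own +y (0 in x), different each time and not reported: feel for it. The key's x goes along this x axis.
- spicebox: Fixed wooden box, 170 (x) x 190 (y) x 110 mm high, drawer in its -x side; origin at the centre of its underside. Brass plate on top: 58 (x) x 90 (y) x 6 mm thick, with the keyhole in its middle, a slot 16.5 (x) x 6.6 (y) mm with a 0.5 mm bevel. The key is fully home when the bit meets the floor, 21 mm under the plate's top face; above 18 mm the plate keeps it from turning.
- plug (a joint): Turn of the plug under the keyhole, rad, clockwise seen from above: 0 as found (key slot along the box's x), hard stop at 1.4. It needs under 0.1 N m, draws the hidden bolt 10 mm per rad and lets go of the drawer at about 1.0. It stays where it is left; once turned, the key is trapped under the plate.
- drawer (a joint): How far the drawer is out, m: 0 shut, 0.03 fully open. A spring of about 7 N drives it out to 0.03 when the bolt is drawn; it cannot be pulled open while bolted.
- cup0_mid (a point): Green plastic cup, 85 mm high, 72 mm wide, on the turntable (bystander); its middle.
- cup1_mid (a point): Red plastic cup, same size, on the turntable (bystander); its middle.
- cup2_mid (a point): Yellow plastic cup, same size, on the turntable (bystander); its middle.
- dumbbell_mid (a point): Yellow wooden dumbbell, 165 mm long along its y, 60 mm high (bystander); its middle.
- mirror_center (a point): Stainless mirror disc, 120 mm across, 6 mm thick, lying flat (bystander); its centre.
- pot_mid (a point): Grey ceramic pot, 100 mm high, 120 mm across (bystander); its middle.
- ball_center (a point): Orange hard-plastic ball, 66 mm, lying in the pot (bystander); its centre.
- turntable: Round clear acrylic turntable, 250 mm across, top 22 mm above the table, turns freely (bystander); origin at the centre of its underside.
Mind the look-alikes: they are no part of the job. Of the things shaped like the part that bears key_head, the blue one is meant.

How it is judged:
On the way, in this order (a step that is already met when the one before it is completed fails the run):
1. the key is fully home in the keyhole, upright (bit at least 19 mm under the plate's top face) (z of key_tip in the frame of lock_line below -0.019 m and horizontal distance between key_tip and lock_line below 0.038 m and angle between key_head's own z axis and vertical below 0.15 rad), for 0.2 s.
2. the key has been turned clockwise and the drawer has sprung open by more than 20 mm (value of joint plug above 0.8 rad and value of joint drawer above 0.02 m), for 0.2 s.
At the end, for the whole second after the job is handed in: The drawer is out by more than 20 mm, the plug is turned by more than 0.8 rad, and the released key stands at rest in the lock, its bit more than 17 mm under the plate's top face and leaning less than 0.2 rad (all of step 2 and z of key_tip in the frame of lock_line below -0.017 m and horizontal distance between key_tip and lock_line below 0.038 m and angle between key_head's own z axis and vertical below 0.2 rad and linear speed of key below 0.038 m/s); the robot touches nothing.
It fails at once if the key is forced: it presses on the lock or the box with more than 40 N (contact force between key and spicebox above 40 N).
It fails at once if the gripper or arm pushes on the spice box with more than 15 N (contact force between any of the arm, the fingers and spicebox above 15 N).
It fails at once if a bystander (cup, dumbbell, mirror disc, pot, ball) is moved by more than 30 mm (distance of any of cup0_mid, cup1_mid, cup2_mid, dumbbell_mid, mirror_center, pot_mid, ball_center from where it was at the start of the episode above 0.03 m).
It also fails if it takes over 72 s, if anything falls off the work surface, if the arm or the gripper's body presses on something with over 40 N, if the wrist force passes 120 N, or if a joint passes its speed limit or range.

## Working session

There is one attempt and no reset: what is moved stays moved. The work goes in short steps, Python scripts to look and compute and a tool call to move; the robot and the scene stay as the last step left them, time stands still between calls to the robot, and variables do not carry over. Pictures are saved under pics/ and viewed, about 8 in all and at most 12, crops included, and the job is handed in when it is done.

Besides the shell and the picture viewer there is one more tool, called after "Request:" as name(argument=value, ...) on one line, values as JSON. drive_tool: Moves the arm, as the interface text tells. Its arguments: {"type":"object","properties":{"deltas":{"type":"array"},"force":{"type":"number"}},"required":["deltas"]}

```bash
mkdir -p pics; cat > h.py <<'E'
import numpy as np, cv2
from workcell import bot
def ray(c,u,v,z):
    d=c["R"].T@np.linalg.inv(c["mtx"])@np.array([u,v,1.]); o=-c["R"].T@c["t"]
    return o+d*(z-o[2])/d[2]
def proj(c,X):
    p=c["mtx"]@(c["R"]@np.array(X,float)+c["t"]); return p[:2]/p[2]
E
python3 - <<'E'
from h import *
import pickle
cs={n:bot.read_camera(n) for n in("scene","top","wrist")}
pickle.dump(cs,open('c0.pkl','wb'))
for n in("scene","top"): cv2.imwrite(f'pics/{n}0.png',cv2.resize(cs[n]["frame"],(784,588)))
for n,c in cs.items(): print(n,c["mtx"][0,0],-c["R"].T@c["t"])
print(bot.read_state())
E
```

```text
scene 537.4624069585126 [ 1.52045735 -0.56334725  0.86378075]
top 470.122602853271 [ 0.4275998  -0.03888806  1.3917953 ]
wrist 309.8895106562644 [ 0.30856932 -0.6049559   0.37319517]
{'time': 0.15, 'q': array([-1.25989602e+00,  2.64595092e-01,  1.60509083e+00, -2.71352912e-05,
        1.27370927e+00, -3.69026064e-02]), 'joint_vel': array([-0.00113823, -0.00156808, -0.00357348,  0.00104962,  0.00028985,
        0.00112114]), 'joint_torque': array([ 4.07636508e-04, -5.15907133e+01, -3.67958450e+01, -2.72365537e-05,
        8.04616080e-03,  2.18025355e-05]), 'tool_pos': array([ 0.2298588 , -0.63399326,  0.20842148]), 'tcp_rot': array([-3.09245125e+00, -5.43282019e-01,  4.26810736e-04]), 'wrist_force': array([-0.54254552,  0.00214358, -0.3818692 ]), 'torque': array([-0.01578283, -0.06479168, -0.01388808]), 'width': 1.000973185377865}
```

View pics/scene0.png

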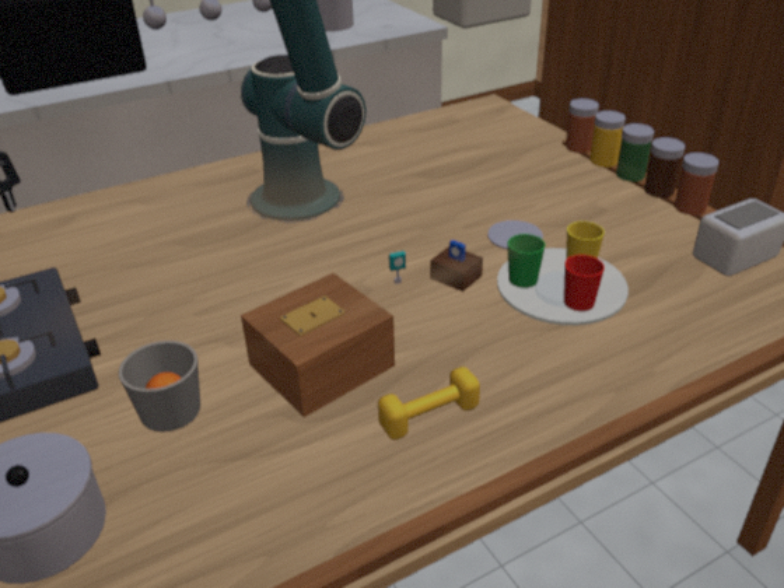

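View pics/top0.png

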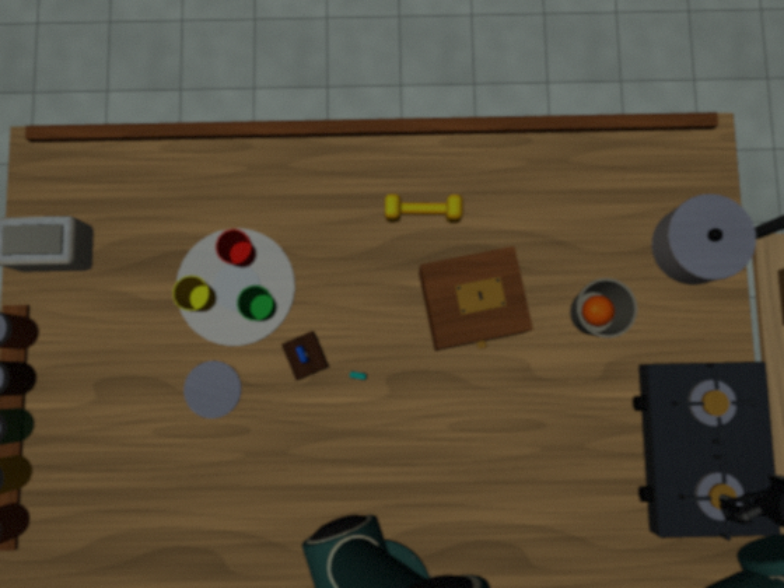

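The scene shows the key with the blue head in its dark rest, at about (457,250) in scene and (301,354) in top. The teal key at (358,376) is the look-alike. The box has its brass plate and dark keyhole at (481,295) in top, and its knob faces the robot. Next I'll take rough positions.

```bash
python3 - <<'E'
from h import *
import pickle
cs=pickle.load(open('c0.pkl','rb'))
def blob(m,roi):
    k=np.zeros_like(m); x0,y0,x1,y1=roi; k[y0:y1,x0:x1]=m[y0:y1,x0:x1]
    c=max(cv2.findContours(k,0,2)[0],key=cv2.contourArea); return c,cv2.minAreaRect(c)
s=560/784
for n,roi in(("top",(200,230,232,275)),("scene",(315,165,340,190))):
    c=cs[n]; h=cv2.cvtColor(c["frame"],cv2.COLOR_BGR2HSV)
    m=cv2.inRange(h,(105,150,60),(130,255,255)); ct,r=blob(m,roi); print(n,r)
    if n=="top": print("head",ray(c,*r[0],.064),[ray(c,*p,.083)[:2] for p in cv2.boxPoints(r)])
c=cs["top"];h=cv2.cvtColor(c["frame"],cv2.COLOR_BGR2HSV)
print(h[210,330],h[210,310])
m=cv2.inRange(h,(15,120,90),(30,255,255)); ct,r=blob(m,(320,190,368,230)); print(r)
print("plate",ray(c,*r[0],.116),[ray(c,*p,.116)[:2].round(3) for p in cv2.boxPoints(r)])
c2=cs["top"];print("rest corners",[ray(c2,u*s,v*s,.045)[:2].round(3) for u,v in((283,345),(314,333),(328,367),(295,379))])
print("box corners",[ray(c2,u*s,v*s,.11)[:2].round(3) for u,v in((419,265),(515,248),(532,328),(436,349))])
E
```

```text
top ((214.84483337402344, 252.862060546875), (11.14172077178955, 4.642383575439453), 68.19859313964844)
head [0.48288963 0.14835519 0.064     ] [array([0.49426712, 0.15740309]), array([0.49882827, 0.14541541]), array([0.46995785, 0.13397562]), array([0.46542192, 0.14593545])]
scene ((327.10003662109375, 175.70001220703125), (11.400001525878906, 5.000000476837158), 36.869895935058594)
[ 21 184 100] [ 13 179  77]
((342.9096984863281, 210.41220092773438), (20.603694915771484, 32.05795669555664), 77.90524291992188)
plate [ 0.58994875 -0.20951099  0.116     ] [array([ 0.609, -0.161]), array([ 0.626, -0.248]), array([ 0.571, -0.258]), array([ 0.554, -0.171])]
rest corners [array([0.503, 0.187]), array([0.526, 0.124]), array([0.456, 0.096]), array([0.433, 0.163])]
box corners [array([ 0.652, -0.092]), array([ 0.682, -0.283]), array([ 0.523, -0.309]), array([ 0.486, -0.121])]
```

Request:
drive_tool(deltas=[{"hand":1,"offset":[3,5,6],"angular":[0,0,0]},{"hand":1,"offset":[27,41,8],"angular":[0,0,0]},{"hand":1,"offset":[27,41,8],"angular":[0,0,0]},{"hand":1,"offset":[27,41,8],"angular":[0,0,0]},{"hand":1,"offset":[27,41,8],"angular":[0,0,0]},{"hand":1,"offset":[27,41,8],"angular":[0,0,0]},{"hand":1,"offset":[27,41,8],"angular":[0,0,0]},{"hand":1,"offset":[27,41,8],"angular":[0,0,0]}])

```text
time: 1.15
tool_pos: [0.4945, -0.2321, 0.2886]
tcp_rot: [3.094, 0.543, 0.0]
wrist_force: [0.4, -0.3, 0.9]
width: 0.996
```

Request:
drive_tool(deltas=[{"hand":1,"offset":[0,0,0],"angular":[0,0,0]},{"hand":1,"offset":[0,0,0],"angular":[0,0,0]},{"hand":1,"offset":[0,0,0],"angular":[0,0,0]}])

```text
time: 1.52
tool_pos: [0.4929, -0.2351, 0.2882]
tcp_rot: [-3.095, -0.541, 0.001]
wrist_force: [0.1, 0.4, 0.5]
width: 1.002
```

```bash
python3 - <<'E'
from h import *
import pickle
c=bot.read_camera("wrist"); pickle.dump(c,open('w1.pkl','wb'))
cv2.imwrite('pics/w1.png',cv2.resize(c["frame"],(784,588)))
print(-c["R"].T@c["t"],c["R"]); print(bot.read_state()["tool_pos"])
print(proj(c,(.59,-.2095,.116)))
E
```

```text
[ 0.57177902 -0.20595906  0.45303557] [[ 3.39429441e-01 -9.40631457e-01 -3.41564600e-04]
 [-8.90641574e-01 -3.21507215e-01  3.21544239e-01]
 [-3.02564442e-01 -1.08837370e-01 -9.46894496e-01]]
[ 0.4929327  -0.23523856  0.28823804]
[283.41795518  88.11746891]
```

View pics/w1.png

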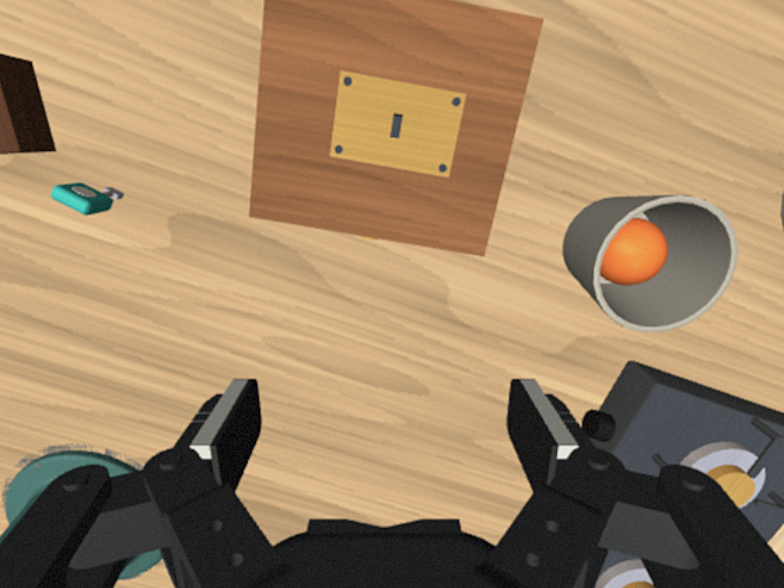

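The plate and its keyhole show clearly: the keyhole is at about (396,125), and the plate corners are at (342,71), (466,95), (449,178) and (331,157). I'll measure these and move over to the key.

```bash
cat >> h.py <<'E'
def plate(c,guess,H=(15,80,90),r=70):
    g=cv2.cvtColor(c["frame"],cv2.COLOR_BGR2HSV); u,v=map(int,proj(c,guess))
    m=np.zeros(g.shape[:2],np.uint8); a,b=max(0,v-r),max(0,u-r)
    m[a:v+r,b:u+r]=cv2.inRange(g,(17,80,130),(32,255,255))[a:v+r,b:u+r]
    m=cv2.morphologyEx(m,cv2.MORPH_OPEN,np.ones((3,3)))
    cts,hi=cv2.findContours(m,cv2.RETR_CCOMP,cv2.CHAIN_APPROX_NONE)
    i=max(range(len(cts)),key=lambda k:cv2.contourArea(cts[k])); P=cts[i]
    W=lambda ct,z:np.array([ray(c,*p,z)[:2] for p in ct.reshape(-1,2)],np.float32)*1000
    pr=cv2.minAreaRect(W(P,.116))
    holes=[cv2.minAreaRect(W(cts[k],.116)) for k in range(len(cts)) if hi[0][k][3]==i]
    return pr,holes
E
python3 - <<'E'
from h import *
import pickle
c=pickle.load(open('w1.pkl','rb'))
pr,hs=plate(c,(.59,-.2095,.116)); print(pr); [print(h) for h in hs]
g=c["frame"].min(2)
g=c["frame"].astype(int); sub=g[78:102,270:296].max(2); print(sub)
E
```

```text
((588.5203247070312, -209.41796875), (58.57030487060547, 90.59368133544922), 10.271391868591309)
((572.5885009765625, -252.0452880859375), (6.742979526519775, 5.677395820617676), 67.03715515136719)
((558.8807373046875, -174.71917724609375), (6.394164085388184, 5.785503387451172), 65.31107330322266)
((588.6151733398438, -209.1454620361328), (17.437162399291992, 7.988889694213867), 10.444999694824219)
((618.2685546875, -243.8223114013672), (6.417409896850586, 5.918681621551514), 68.55559539794922)
((604.4776000976562, -166.9235382080078), (6.089746475219727, 6.029004096984863), 66.87158203125)
[[207 202 203 202 201 201 201 204 203 204 203 204 205 205 202 202 200 201
  201 201 197 204 199 196 201 201]
 [207 208 207 207 208 203 204 205 202 199 206 203 202 209 204 208 204 202
  204 199 203 200 198 199 201 199]
 [207 205 207 208 211 203 206 206 208 207 211 180 178 195 205 210 212 207
  203 206 201 204 204 206 203 198]
 [201 203 203 204 201 207 206 204 206 211 204 135  98 120 136 160 153 179
  203 206 202 202 199 201 204 205]
 [199 198 204 200 201 206 206 202 206 206 189 107  58  54  41  51
[... 1415 characters left out ...]
54 205 212
  204 210 207 207 207 208 208 206]
 [214 211 208 213 207 206 208 216 172  97  90  83  87  87  87 168 206 198
  200 202 203 203 205 209 207 206]
 [211 210 213 214 209 215 214 221 169  89  81  81  79  87  79 182 209 202
  201 202 200 197 198 200 198 202]
 [205 208 208 211 209 210 210 219 198 177 180 185 156 140 133 190 216 206
  208 207 202 205 201 200 198 202]
 [205 206 206 203 207 202 209 207 216 217 220 227 213 207 195 204 210 211
  209 211 210 208 211 205 206 203]
 [208 208 205 203 204 206 203 206 202 206 206 209 209 213 210 212 205 208
  210 213 212 209 209 206 211 212]
 [212 210 208 203 208 208 206 205 207 205 209 203 203 209 203 204 204 208
  211 207 208 212 207 212 213 209]]
```

Request:
drive_tool(deltas=[{"hand":1,"offset":[-4,37,0],"angular":[0,0,0]},{"hand":1,"offset":[-4,37,0],"angular":[0,0,0]},{"hand":1,"offset":[-4,37,0],"angular":[0,0,0]},{"hand":1,"offset":[-4,37,0],"angular":[0,0,0]},{"hand":1,"offset":[-4,37,0],"angular":[0,0,0]},{"hand":1,"offset":[-4,37,0],"angular":[0,0,0]},{"hand":1,"offset":[-4,37,0],"angular":[0,0,0]},{"hand":1,"offset":[-4,37,0],"angular":[0,0,0]}])

```text
time: 2.58
tool_pos: [0.4539, 0.135, 0.2884]
tcp_rot: [3.093, 0.543, -0.001]
wrist_force: [0.6, 0.3, -1.1]
width: 1.0
```

Request:
drive_tool(deltas=[{"hand":1,"offset":[0,0,0],"angular":[0,0,0]},{"hand":1,"offset":[0,0,0],"angular":[0,0,0]}])

```text
time: 2.82
tool_pos: [0.4542, 0.1345, 0.2886]
tcp_rot: [3.095, 0.539, -0.0]
wrist_force: [0.7, 0.8, 0.4]
width: 1.001
```

```bash
python3 - <<'E'
from h import *
import pickle
c=bot.read_camera("wrist"); pickle.dump(c,open('w2.pkl','wb'))
cv2.imwrite('pics/w2.png',cv2.resize(c["frame"],(784,588)))
print(bot.read_state()["tool_pos"])
g=cv2.cvtColor(c["frame"],cv2.COLOR_BGR2HSV); m=cv2.inRange(g,(105,120,50),(130,255,255))
for ct in cv2.findContours(m,0,2)[0]:
    if cv2.contourArea(ct)>60:
        r=cv2.minAreaRect(ct); print(r,ray(c,*r[0],.064))
E
```

```text
[0.45415021 0.13474381 0.28858121]
((273.5, 151.0), (30.0, 11.0), 90.0) [0.48162281 0.14566527 0.064     ]
```

View pics/w2.png

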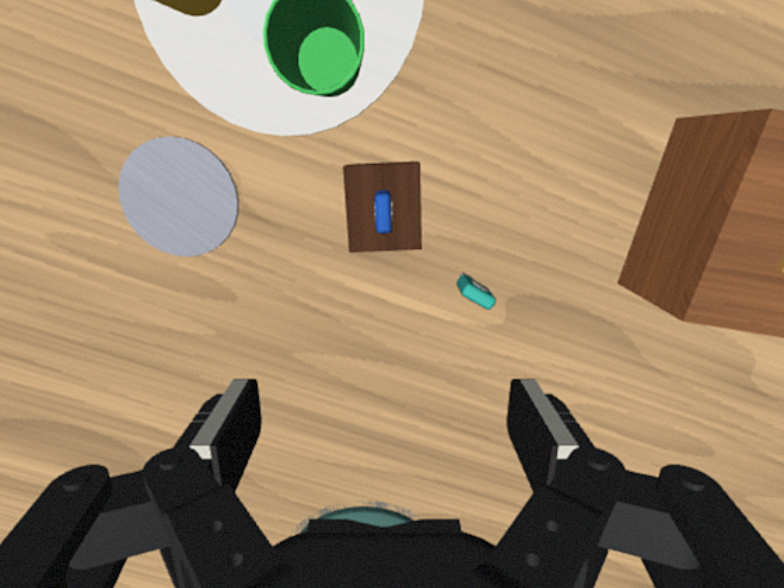

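Keyhole measured at (0.5886, -0.2092), yaw about 10.4°. The wrist view shows the blue head at (383,212) in the enlarged picture, nearly parallel to tool x, so I take the key at about (0.483, 0.147). I'll go down to grasp it.

Request:
drive_tool(deltas=[{"hand":0.6,"offset":[2.9,1.2,-6],"angular":[0,0,0]},{"hand":0.6,"offset":[2.9,1.2,-12],"angular":[0,0,0]},{"hand":0.6,"offset":[2.9,1.2,-16],"angular":[0,0,0]},{"hand":0.6,"offset":[2.9,1.2,-16],"angular":[0,0,0]}])

```text
time: 3.38
tool_pos: [0.4793, 0.1465, 0.1246]
tcp_rot: [3.094, 0.542, -0.014]
wrist_force: [0.2, -0.5, 1.5]
width: 0.599
```

```bash
python3 - <<'E'
from h import *
c=bot.read_camera("wrist")
cv2.imwrite('pics/w3.png',cv2.resize(c["frame"],(784,588)))
s=bot.read_state();print(s["tool_pos"],s["tcp_rot"],s["width"])
g=cv2.cvtColor(c["frame"],cv2.COLOR_BGR2HSV); m=cv2.inRange(g,(105,120,50),(130,255,255))
for ct in cv2.findContours(m,0,2)[0]:
    if cv2.contourArea(ct)>60:
        r=cv2.minAreaRect(ct); print(r,ray(c,*r[0],.064),[ray(c,*p,.083)[:2].round(4) for p in cv2.boxPoints(r)])
E
```

```text
[0.48183233 0.14719501 0.12759885] [ 3.09418859  0.54192296 -0.00544348] 0.6037658246882694
((276.5763244628906, 216.1783447265625), (54.17134094238281, 18.39010238647461), 87.39744567871094) [0.48155475 0.14589806 0.064     ] [array([0.5041, 0.1619]), array([0.5089, 0.1502]), array([0.4712, 0.1342]), array([0.466 , 0.1466])]
```

View pics/w3.png

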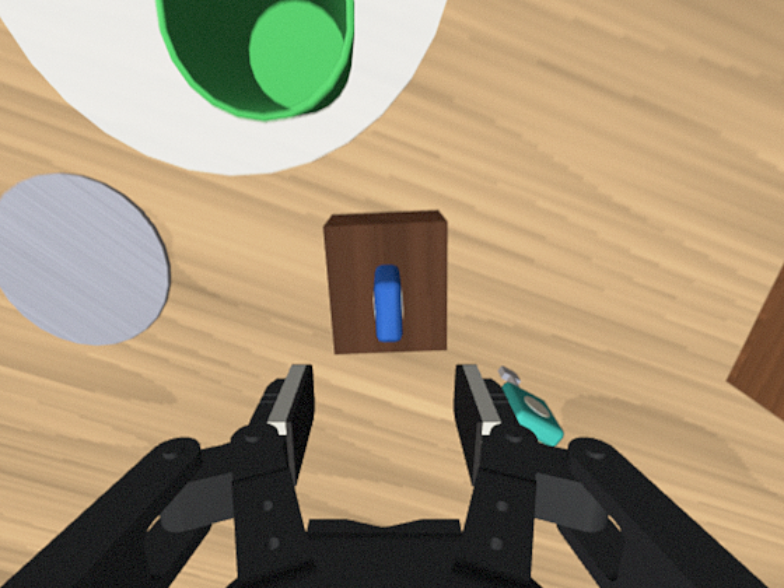

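The close view shows the head at (387,303), between the fingers' line and about 2.5° off the tool axis, with its centre at about (0.484, 0.147). I'll correct the yaw, descend and grip.

Request:
drive_tool(deltas=[{"hand":0.5,"offset":[0.2,0,-3],"angular":[0,0,2]},{"hand":0.4,"offset":[0.2,0,-6],"angular":[0,0,2]},{"hand":0.4,"offset":[0.2,0,-7.7],"angular":[0,0,2]},{"hand":0.4,"offset":[0.2,0,-7.7],"angular":[0,0,2]},{"hand":0.4,"offset":[0.2,0,-7.7],"angular":[0,0,2]}], force=40)

```text
time: 4.05
tool_pos: [0.4864, 0.1484, 0.0534]
tcp_rot: [-3.084, -0.597, -0.005]
wrist_force: [1.3, 0.5, -0.1]
width: 0.401
```

Request:
drive_tool(deltas=[{"hand":0,"offset":[0,0,0],"angular":[0,0,0]},{"hand":0,"offset":[0,0,0],"angular":[0,0,0]},{"hand":0,"offset":[0,0,0],"angular":[0,0,0]},{"hand":0,"offset":[0,0,0],"angular":[0,0,0]},{"hand":0,"offset":[0,0,0],"angular":[0,0,0]},{"hand":0,"offset":[0,0,0],"angular":[0,0,0]}], force=40)

```text
time: 4.8
tool_pos: [0.4862, 0.1483, 0.0531]
tcp_rot: [3.084, 0.598, 0.004]
wrist_force: [0.4, -0.2, 5.9]
width: 0.147
```

Request:
drive_tool(deltas=[{"hand":0,"offset":[0,0,2],"angular":[0,0,0]},{"hand":0,"offset":[0,0,4],"angular":[0,0,0]},{"hand":0,"offset":[0,0,8],"angular":[0,0,0]},{"hand":0,"offset":[0,0,14],"angular":[0,0,0]},{"hand":0,"offset":[0,0,19],"angular":[0,0,0]},{"hand":0,"offset":[0,0,19],"angular":[0,0,0]},{"hand":0,"offset":[0,0,19],"angular":[0,0,0]}])

```text
time: 5.68
tool_pos: [0.4844, 0.148, 0.2411]
tcp_rot: [-3.084, -0.598, 0.001]
wrist_force: [0.8, 0.8, -1.1]
width: 0.146
```

```bash
python3 - <<'E'
from h import *
c=bot.read_camera("wrist"); a=c["frame"][210:390,180:380]
b=bot.read_camera("scene"); s=bot.read_state();print(s["tool_pos"],s["tcp_rot"],s["width"],s["wrist_force"])
u,v=map(int,proj(b,s["tool_pos"])); print(u,v)
bb=b["frame"][max(0,v-60):v+60,max(0,u-80):u+80]
cv2.imwrite('pics/w4.png',np.hstack([cv2.resize(a,(420,378)),cv2.resize(bb,(380,285))[:378] if 0 else cv2.resize(bb,(380,378))]))
E
```

```text
[0.48346878 0.14775333 0.23949306] [ 3.08411209  0.5974911  -0.00572408] 0.14481730673764978 [-1.13179727  0.2128251  -0.69051948]
328 121
```

View pics/w4.png

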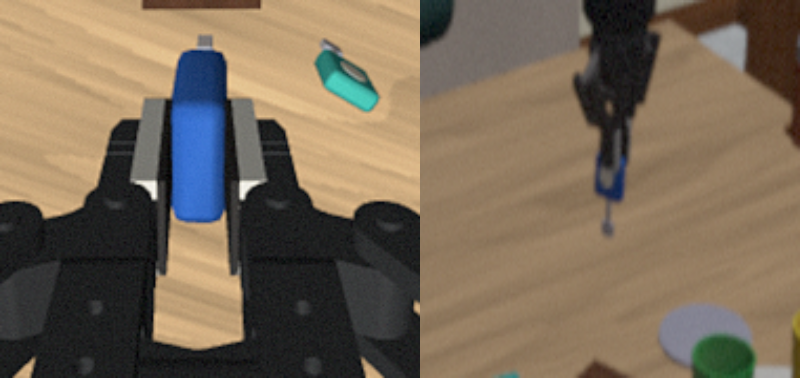

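The wrist crop shows the key gripped squarely, with the bit just visible at crop (205,38). The scene crop shows it hanging upright. Now I'll measure its offset in the grip.

```bash
python3 - <<'E'
from h import *
from scipy.spatial.transform import Rotation as Ro
c=bot.read_camera("wrist"); s=bot.read_state(); p=s["tool_pos"];R=Ro.from_rotvec(s["tcp_rot"]).as_matrix()
print(p,R[:,0],R[:,1],R[:,2])
T=lambda X:(R.T@(X-p)*1000).round(1)
h=cv2.cvtColor(c["frame"],cv2.COLOR_BGR2HSV); m=cv2.inRange(h,(105,120,30),(130,255,255))
ct=max(cv2.findContours(m,0,2)[0],key=cv2.contourArea); x,y,w,hh=cv2.boundingRect(ct); print(x,y,w,hh)
print("near edge top",T(ray(c,x+w/2,y+hh,p[2]+.030)), "mid of px cols",x+w/2)
print(c["frame"][222:240,272:286].max(2))
for v in(226,227,228): print("bit +x",T(ray(c,277.6,v,p[2]-.042)))
print(h[225:320:4,276])
E
```

```text
[0.48341119 0.14771759 0.23930751] [ 0.9276472   0.373436   -0.00402773] [ 3.73436806e-01 -9.27655440e-01 -5.79214203e-04] [-3.95264814e-03 -9.66797425e-04 -9.99991721e-01]
261 234 27 82
near edge top [-20.1  -0.4 -29.9] mid of px cols 274.5
[[197 192 195 195 195 195 192 190 195 185 184 185 181 180]
 [200 198 196 199 199 196 197 196 194 188 192 187 186 182]
 [197 192 199 198 199 201 200 196 198 197 195 196 193 193]
 [199 200 198 202 207 205 201 207 204 200 199 200 195 196]
 [199 202 180 170 170 172 174 174 173 191 202 196 199 199]
 [208 201 156 118 127 128 128 127 118 177 200 201 202 196]
 [215 202 150 117 121 122 125 123 111 175 204 199 202 198]
 [218 210 156 117 122 127 120 127 112 176 203 201 193 197]
 [220 200 144 110 121 123 120 117 108 176 211 205 201 198]
 [218 185 135 121 128 124 130 129 102 184 212 209 210 205]
 [227 206 177 178 177 172 180 178 158 198 230 216 212 210]
 [160 154 149 157 161 167 168 169 156 148 188 223 230 223]
 [107  95 100  91 104 104 102  97 102  92  96 153 160 185]
 [104 105 101 101  99  93  93  97  95  87  81  78  75  80]
 [106 105 103 102 101  98  99  95  96  94  88  78  74  65]
 [108 109 110 108 109  98  98  97  98  96  89  84  76  71]
 [110 106 107 105 104  97 103  98  99  88  89  85  72  66]
 [110 108 104 101 106 102 103 100 103  94  88  84  82  68]]
bit +x [ 1.7  2.  42. ]
bit +x [ 0.9  2.  42. ]
bit +x [ 0.2  2.  42. ]
[[ 17 103 207]
 [ 10  13 122]
 [116  38 161]
 [110 178 109]
 [111 171 109]
 [108 195 106]
 [108 205 108]
 [109 184 111]
 [109 196 116]
 [109 190 183]
 [108 184 201]
 [109 184 208]
 [109 180 213]
 [109 180 210]
 [109 176 214]
 [109 182 209]
 [109 181 209]
 [109 183 208]
 [109 179 209]
 [109 184 202]
 [109 183 203]
 [109 183 201]
 [109 183 190]
 [ 17 107 207]]
```

Request:
drive_tool(deltas=[{"hand":0,"offset":[1,-4,0],"angular":[0,0,-4]},{"hand":0,"offset":[3,-9,0],"angular":[0,0,-8]},{"hand":0,"offset":[4.5,-15,0],"angular":[0,0,-11.5]},{"hand":0,"offset":[6,-20,0],"angular":[0,0,-11.5]},{"hand":0,"offset":[8,-26,0],"angular":[0,0,-11.5]},{"hand":0,"offset":[9.5,-31,0],"angular":[0,0,-11.5]},{"hand":0,"offset":[10.9,-35.6,0],"angular":[0,0,-11.5]},{"hand":0,"offset":[10.9,-35.6,-3],"angular":[0,0,-11.5]}])

```text
time: 6.82
tool_pos: [0.5956, -0.2121, 0.212]
tcp_rot: [3.127, 0.279, 0.004]
wrist_force: [-0.1, 0.7, -0.6]
width: 0.148
```

Request:
drive_tool(deltas=[{"hand":0,"offset":[0,0,-2],"angular":[0,0,0]},{"hand":0,"offset":[0,0,-3.5],"angular":[0,0,0]},{"hand":0,"offset":[0,0,-3.5],"angular":[0,0,0]},{"hand":0,"offset":[0,0,-3.5],"angular":[0,0,0]},{"hand":0,"offset":[0,0,-3.5],"angular":[0,0,0]}])

```text
time: 7.45
tool_pos: [0.5948, -0.2079, 0.1782]
tcp_rot: [3.127, 0.286, 0.004]
wrist_force: [1.3, 0.9, -0.6]
width: 0.149
```

```bash
python3 - <<'E'
from h import *
from scipy.spatial.transform import Rotation as Ro
import pickle
c=bot.read_camera("wrist"); s=bot.read_state(); p=s["tool_pos"];R=Ro.from_rotvec(s["tcp_rot"]).as_matrix()
pickle.dump((c,s),open('w5.pkl','wb'))
print(p,R[:,0],np.degrees(np.arctan2(R[1,0],R[0,0])),R[2],s["wrist_force"],s["torque"],s["width"])
pr,hs=plate(c,(.5886,-.209,.116),r=130); print(pr); [print(h) for h in hs]
cv2.imwrite('pics/w5.png',cv2.resize(c["frame"][150:350,150:410],(780,600),interpolation=cv2.INTER_CUBIC))
E
```

```text
[ 0.59466037 -0.20795491  0.17805547] [0.98340153 0.18143132 0.00202434] 10.453163084229487 [ 0.00202434  0.00125511 -0.99999716] [-0.17247681 -1.12393804 -1.44549806] [-0.04360078  0.03527996  0.0742478 ] 0.14863113070599943
((589.1196899414062, -209.3387451171875), (59.002864837646484, 90.49665069580078), 10.440027236938477)
((572.00390625, -251.85260009765625), (6.29599666595459, 6.595025062561035), 10.44274616241455)
((558.36181640625, -175.1311492919922), (5.883512020111084, 6.4279584884643555), 56.72681427001953)
((617.8834228515625, -244.0750274658203), (6.351773262023926, 5.914669513702393), 56.03973388671875)
((604.0753173828125, -166.97515869140625), (5.916136741638184, 6.324061870574951), 55.0005989074707)
```

View pics/w5.png

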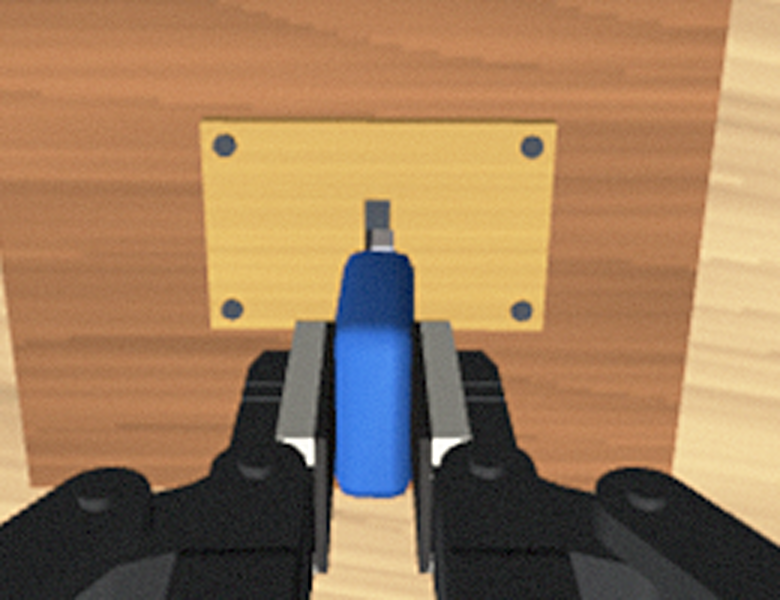

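The view shows the bit at crop (381,230) hanging just short of the slot's far end (377,205) and slightly to the right. I'll work out the offset.

```bash
python3 - <<'E'
from h import *
from scipy.spatial.transform import Rotation as Ro
import pickle
c,s=pickle.load(open('w5.pkl','rb')); p=s["tool_pos"];R=Ro.from_rotvec(s["tcp_rot"]).as_matrix()
f=c["frame"]; print(f[214:236,268:286].max(2))
for v in(226,226.5): 
  X=ray(c,277,v,p[2]-.042); b=X[:2]-.007*R[:2,0]; print(b, R[:2,:2].T@(np.array([.5883,-.2094])-b)*1000)
print(R[:2,:2].T@(b-p[:2])*1000)
for v in (217,216.7): print("hole far end", ray(c,275.6,v,.116), ray(c,275.6,v,.116)[:2]-.00825*R[:2,0])
E
```

```text
[[224 223 224 224 227 224 228 228 226 224 225 224 225 227 227 222 225 225]
 [224 226 226 225 227 229 231 230 235 236 234 234 228 228 224 222 224 223]
 [225 227 227 208 182 171 179 182 186 186 184 191 221 230 226 226 224 230]
 [229 232 230 177 101  98  93  95  94 100  97 114 209 235 230 229 229 227]
 [226 232 232 170  92  95  98  96  91  94  95  95 206 235 228 226 229 228]
 [226 231 232 171  96  99  99  92  96 102  99 108 210 234 225 224 227 226]
 [224 228 231 169  94  94  94 100  95  91  96 115 209 232 226 226 222 223]
 [226 225 230 172  97 100  98  98  98 100  97 113 205 234 226 225 224 225]
 [226 228 233 177  90  99 100  98  96  97 101 114 209 233 225 224 226 227]
 [225 227 235 176  97  97  94  98 102 101  96 115 213 233 227 227 226 228]
 [225 229 235 178 100 105  96  98  99  99  94 121 214 234 227 226 226 228]
 [227 228 238 180  94  98  98  92  93  97  90 117 215 237 226 226 228 228]
 [229 231 240 181  77  81 105 120 115 110 113 126 183 229 232 231 228 229]
 [232 235 244 183  57  56 120 140 137 131 125 129 130 211 239 233 233 233]
 [231 233 244 181  52  60 115 137 137 135 131 130 123 212 239 231 231 230]
 [228 230 242 173  50  55 118 140 129 133 131 126 125 209 236 229 228 227]
 [230 231 244 181  54  65 117 133 132 130 129 128 120 204 235 231 229 228]
 [231 234 244 180  44  69 128 140 136 140 139 133 128 208 236 229 228 227]
 [235 239 253 181  50 103 186 206 209 207 206 201 190 222 241 233 229 228]
 [214 190 189 127  89 116 169 187 179 185 191 197 180 158 202 236 237 234]
 [126 111 119 119 114 113 102  95  93 104 109 106 111 102 107 161 174 201]
 [139 124 118 115 113 111 113 108 106  98 103  98  98  93  92  89  81  89]]
[ 0.58966353 -0.21023819] [-1.1888254  -1.07166022]
[ 0.58928456 -0.21030952] [-0.80320477 -1.07305297]
[-5.71377979  1.34020155]
hole far end [ 0.59600975 -0.2081773   0.116     ] [ 0.58789669 -0.2096741 ]
hole far end [ 0.59625411 -0.20813167  0.116     ] [ 0.58814104 -0.20962847]
```

Request:
drive_tool(deltas=[{"hand":0,"offset":[-0.11,0.09,-1],"angular":[0,0,0]},{"hand":0,"offset":[-0.11,0.09,-1.6],"angular":[0,0,0]},{"hand":0,"offset":[-0.11,0.09,-1.6],"angular":[0,0,0]},{"hand":0,"offset":[-0.11,0.09,-1.6],"angular":[0,0,0]}])

```text
time: 8.0
tool_pos: [0.5927, -0.2071, 0.1604]
tcp_rot: [-3.128, -0.285, 0.0]
wrist_force: [-0.5, -0.1, -0.6]
width: 0.146
```

```bash
python3 - <<'E'
from h import *
from scipy.spatial.transform import Rotation as Ro
c=bot.read_camera("wrist"); s=bot.read_state(); p=s["tool_pos"];R=Ro.from_rotvec(s["tcp_rot"]).as_matrix()
print(p,s["wrist_force"],s["torque"])
pr,hs=plate(c,(.5886,-.209,.116),r=130); print([np.round(h[0],1) for h in hs],np.mean([h[0] for h in hs if max(h[1])<9],0))
f=c["frame"]; print(f[216:238,266:286].max(2))
E
```

```text
[ 0.5928303  -0.20712905  0.16064781] [ 0.60127736 -0.09739652  0.40585058] [ 0.02979393 -0.02656117  0.00141765]
[array([ 572.2, -252.2]), array([ 558.5, -175.2]), array([ 617.8, -244. ]), array([ 604., -167.])] [ 588.13990784 -209.63451004]
[[226 228 227 226 227 225 227 227 228 226 224 229 228 225 227 227 228 225
  226 229]
 [227 225 227 226 226 225 224 227 223 226 225 224 225 227 226 224 222 227
  227 224]
 [227 224 228 225 227 226 224 227 223 224 225 229 224 227 227 225 225 223
  224 224]
 [226 228 228 226 225 227 227 228 226 228 230 230 227 230 230 229 225 226
  226 228]
 [227 227 224 228 227 231 228 229 230 221 214 214 211 212 210 224 228 227
  225 227]
 [225 225 226 224 227 226 225 226 231 223 216 218 222 219 224 232 230 228
  226 225]
 [229 228 230 229 228 232 225 182 157 166 169 171 178 181 176 179 221 234
  229 226]
 [231 229 232 230 233 233 230 146  94  96  99  95  95  98  93  87 204 236
  232 230]
 [228 231 228 231 228 235 230 149  94  97  99  96  97  96  96  91 204 239
  230 231]
 [227 227 228 226 230 231 227 146  93  93  97  98  93  98  94  94 204 237
  225 225]
 [227 2
[... 313 characters left out ...]
 201 237
  228 229]
 [228 226 226 228 230 232 221 146 117 130 130 130 128 134 125  98 200 238
  230 228]
 [228 227 229 229 230 235 227 144 128 139 138 137 136 138 133 101 203 237
  228 228]
 [227 233 237 239 243 247 241 163 187 212 206 209 207 214 193 127 204 242
  232 231]
 [239 247 228 201 192 186 168 119 166 184 183 186 191 194 184 116 183 250
  250 243]
 [228 199 135 111 119 119 116 112 107  97  92 101 115 107 108  91 109 176
  188 212]
 [160 139 137 120 119 116 117 111 113 108 104 100 101  96  91  93  96  93
   83  98]
 [130 132 131 126 117 118 112 114 111 112 109 109 107 100  99  96  89  93
   84  85]
 [136 135 125 123 120 113 118 116 111 113 108 107 106 101 100 100  94  92
   89  89]]
```

```bash
python3 - <<'E'
from h import *
from scipy.spatial.transform import Rotation as Ro
c=bot.read_camera("wrist"); s=bot.read_state(); p=s["tool_pos"];R=Ro.from_rotvec(s["tcp_rot"]).as_matrix()
b=ray(c,277.5,225.7,p[2]-.042)[:2]-.007*R[:2,0]; h=ray(c,277.7,221.9,.116)[:2]-.0085*R[:2,0]
print(b,h,R[:2,:2].T@(h-b)*1000, R[:2,:2].T@(np.array([.58815,-.20963])-b)*1000)
E
```

```text
[ 0.58804715 -0.20969935] [ 0.58842375 -0.20980058] [0.35207271 0.16769752] [ 0.11369988 -0.04959747]
```

The bit is now within about 0.3 mm of the slot centre. I'll push gently and watch the force.

Request:
drive_tool(deltas=[{"hand":0,"offset":[0.02,0,-0.1],"angular":[0,0,0]},{"hand":0,"offset":[0.02,0,-0.2],"angular":[0,0,0]},{"hand":0,"offset":[0.02,0,-0.3],"angular":[0,0,0]},{"hand":0,"offset":[0.02,0,-0.4],"angular":[0,0,0]},{"hand":0,"offset":[0.02,0,-0.4],"angular":[0,0,0]}])

```text
time: 8.72
tool_pos: [0.5928, -0.207, 0.1564]
tcp_rot: [-3.128, -0.285, 0.0]
wrist_force: [0.1, 0.3, -1.0]
width: 0.147
```

Request:
drive_tool(deltas=[{"hand":0,"offset":[0,0,-0.1],"angular":[0,0,0]},{"hand":0,"offset":[0,0,-0.2],"angular":[0,0,0]},{"hand":0,"offset":[0,0,-0.3],"angular":[0,0,0]},{"hand":0,"offset":[0,0,-0.3],"angular":[0,0,0]}])

```text
time: 9.22
tool_pos: [0.5928, -0.207, 0.1534]
tcp_rot: [-3.128, -0.285, 0.0]
wrist_force: [-0.8, -0.8, -0.3]
width: 0.15
```

The tip is about 4.5 mm below the plate top with no force, so it is in the hole.

Request:
drive_tool(deltas=[{"hand":0,"offset":[0,0,-0.2],"angular":[0,0,0]},{"hand":0,"offset":[0,0,-0.4],"angular":[0,0,0]},{"hand":0,"offset":[0,0,-0.6],"angular":[0,0,0]},{"hand":0,"offset":[0,0,-0.8],"angular":[0,0,0]},{"hand":0,"offset":[0,0,-0.8],"angular":[0,0,0]}])

```text
time: 9.85
tool_pos: [0.5928, -0.207, 0.1453]
tcp_rot: [-3.128, -0.285, 0.001]
wrist_force: [0.9, 0.1, -0.8]
width: 0.148
```

Request:
drive_tool(deltas=[{"hand":0,"offset":[0,0,-0.1],"angular":[0,0,0]},{"hand":0,"offset":[0,0,-0.2],"angular":[0,0,0]},{"hand":0,"offset":[0,0,-0.3],"angular":[0,0,0]},{"hand":0,"offset":[0,0,-0.4],"angular":[0,0,0]},{"hand":0,"offset":[0,0,-0.4],"angular":[0,0,0]}])

```text
time: 10.48
tool_pos: [0.5929, -0.207, 0.1415]
tcp_rot: [-3.129, -0.286, 0.0]
wrist_force: [-0.6, 0.8, -1.2]
width: 0.143
```

Request:
drive_tool(deltas=[{"hand":0,"offset":[0,0,-0.1],"angular":[0,0,0]},{"hand":0,"offset":[0,0,-0.2],"angular":[0,0,0]},{"hand":0,"offset":[0,0,-0.3],"angular":[0,0,0]},{"hand":0,"offset":[0,0,-0.3],"angular":[0,0,0]}])

```text
time: 10.98
tool_pos: [0.5929, -0.2071, 0.1385]
tcp_rot: [3.129, 0.285, -0.0]
wrist_force: [-0.2, 0.5, -0.5]
width: 0.148
```

Request:
drive_tool(deltas=[{"hand":0,"offset":[0,0,-0.05],"angular":[0,0,0]},{"hand":0,"offset":[0,0,-0.1],"angular":[0,0,0]},{"hand":0,"offset":[0,0,-0.1],"angular":[0,0,0]}])

```text
time: 11.35
tool_pos: [0.5929, -0.2071, 0.1376]
tcp_rot: [3.129, 0.285, -0.0]
wrist_force: [0.1, -0.4, -0.6]
width: 0.146
```

Request:
drive_tool(deltas=[{"hand":0,"offset":[0,0,-0.05],"angular":[0,0,0]},{"hand":0,"offset":[0,0,-0.1],"angular":[0,0,0]},{"hand":0,"offset":[0,0,-0.1],"angular":[0,0,0]}])

```text
time: 11.72
tool_pos: [0.5931, -0.2071, 0.1369]
tcp_rot: [3.128, 0.285, 0.001]
wrist_force: [-0.7, -0.6, 1.6]
width: 0.152
```

Request:
drive_tool(deltas=[{"hand":0,"offset":[0,0,-0.05],"angular":[0,0,0]},{"hand":0,"offset":[0,0,-0.05],"angular":[0,0,0]},{"hand":0,"offset":[0,0,-0.05],"angular":[0,0,0]}])

```text
time: 12.1
tool_pos: [0.5933, -0.2072, 0.1368]
tcp_rot: [3.128, 0.285, 0.002]
wrist_force: [-0.6, 0.9, 7.0]
width: 0.146
```

The floor is felt at TCP z 0.1368, where 0.137 was expected, with 7 N, so the key is home. I'll turn clockwise about the key's axis in small steps, watching the lateral force.

Request:
drive_tool(deltas=[{"hand":0,"offset":[0,0,0.03],"angular":[0,0,0]},{"hand":0,"offset":[0.008,-0.037,0.03],"angular":[0,0,-5]},{"hand":0,"offset":[0.016,-0.074,0.03],"angular":[0,0,-10]},{"hand":0,"offset":[0.016,-0.074,0.03],"angular":[0,0,-10]}], force=60)

```text
time: 12.6
tool_pos: [0.5936, -0.2081, 0.1369]
tcp_rot: [3.141, 0.013, 0.002]
wrist_force: [-0.2, -0.6, 4.6]
width: 0.139
```

```bash
python3 -c "
from h import *
s=bot.read_state();print(s['q'],s['tool_pos'],s['wrist_force'],s['torque'])"
```

```text
[-3.76662517e-01  2.30632496e-01  1.78290168e+00 -7.38936294e-05
  1.12672218e+00  1.18578259e+00] [ 0.59362915 -0.20805816  0.13691004] [-0.1727269  -0.6261116   4.60870272] [-0.08204228  0.05981391  0.04442407]
```

Request:
drive_tool(deltas=[{"hand":0,"offset":[0.003,-0.037,0],"angular":[0,0,-5]},{"hand":0,"offset":[0.003,-0.075,0],"angular":[0,0,-10]},{"hand":0,"offset":[-0.002,-0.112,0],"angular":[0,0,-15]},{"hand":0,"offset":[-0.008,-0.15,0],"angular":[0,0,-20]},{"hand":0,"offset":[-0.008,-0.15,0],"angular":[0,0,-20]}])

```text
time: 13.22
tool_pos: [0.5937, -0.2099, 0.1369]
tcp_rot: [3.096, -0.53, 0.003]
wrist_force: [0.9, -1.8, 4.8]
width: 0.142
```

```bash
python3 -c "
from h import *
s=bot.read_state();print(s['q'],s['tool_pos'],s['wrist_force'],s['torque'])"
```

```text
[-3.79109760e-01  2.31454887e-01  1.78185941e+00 -6.61813335e-04
  1.12637478e+00  1.53112003e+00] [ 0.59367095 -0.20994161  0.1369264 ] [ 0.85087423 -1.76892414  4.7825069 ] [-0.35880874 -0.03748223  0.10889335]
```

Request:
drive_tool(deltas=[{"hand":0,"offset":[-0.012,-0.045,0],"angular":[0,0,-5]},{"hand":0,"offset":[-0.023,-0.08,0],"angular":[0,0,-10]},{"hand":0,"offset":[-0.041,-0.115,0],"angular":[0,0,-15]},{"hand":0,"offset":[-0.059,-0.149,0],"angular":[0,0,-20]},{"hand":0,"offset":[-0.059,-0.149,0],"angular":[0,0,-20]}])

```text
time: 13.85
tool_pos: [0.5931, -0.2117, 0.137]
tcp_rot: [2.957, -1.059, 0.003]
wrist_force: [1.2, -3.1, 5.6]
width: 0.139
```

```bash
python3 -c "
from h import *
s=bot.read_state();print(s['q'][5],s['tool_pos'],s['wrist_force'],s['torque'])"
```

```text
1.876989581990578 [ 0.59313684 -0.21170293  0.13697403] [ 1.22560819 -3.11579747  5.55425478] [-0.67783672 -0.25892743  0.09369774]
```

Request:
drive_tool(deltas=[{"hand":0,"offset":[-0.02,-0.05,0],"angular":[0,0,-5]},{"hand":0,"offset":[-0.04,-0.08,0],"angular":[0,0,-10]},{"hand":0,"offset":[-0.07,-0.105,0],"angular":[0,0,-15]},{"hand":0,"offset":[-0.07,-0.105,0],"angular":[0,0,-15]},{"hand":0,"offset":[-0.07,-0.105,0],"angular":[0,0,-15]}])

```text
time: 14.48
tool_pos: [0.5924, -0.2128, 0.137]
tcp_rot: [2.794, -1.435, 0.004]
wrist_force: [1.1, -3.9, 4.1]
width: 0.142
```

```bash
python3 -c "
from h import *
s=bot.read_state();print(s['q'][5],s['tool_pos'],s['wrist_force'],s['torque'])
c=bot.read_camera('top');cv2.imwrite('pics/t2.png',cv2.resize(c['frame'][160:270,280:400],(600,550)))"
```

```text
2.136252410935351 [ 0.59240184 -0.21284582  0.13700768] [ 1.06564296 -3.86451733  4.08931574] [-0.86017066 -0.24868267  0.0724637 ]
```

View pics/t2.png

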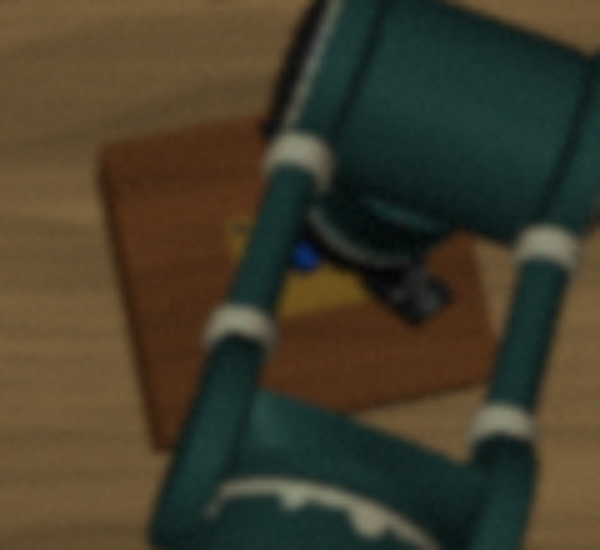

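The top view is blocked by the arm, so the drawer can't be seen from here. I'll turn about 9° more, still short of the stop, then release and look.

Request:
drive_tool(deltas=[{"hand":0,"offset":[-0.03,-0.04,0],"angular":[0,0,-5]},{"hand":0,"offset":[-0.055,-0.07,0],"angular":[0,0,-9]},{"hand":0,"offset":[-0.055,-0.07,0],"angular":[0,0,-9]},{"hand":0,"offset":[-0.055,-0.07,0],"angular":[0,0,-9]}])

```text
time: 15.02
tool_pos: [0.5918, -0.2135, 0.137]
tcp_rot: [2.673, -1.65, 0.004]
wrist_force: [0.6, -4.7, 5.0]
width: 0.137
```

```bash
python3 -c "
from h import *
s=bot.read_state();print(s['q'][5],s['tool_pos'],s['wrist_force'],s['torque'])
c=bot.read_camera('wrist');cv2.imwrite('pics/w6.png',cv2.resize(c['frame'],(560,420)))"
```

```text
2.2919885717159225 [ 0.59180161 -0.21353787  0.13703132] [ 0.55679988 -4.69356807  4.95212288] [-0.82337965 -0.24189851  0.09488296]
```

View pics/w6.png

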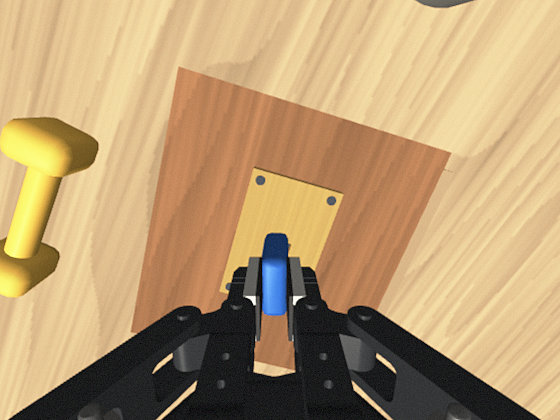

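```bash
python3 -c "
from h import *
c=bot.read_camera('wrist');t=bot.read_camera('top')
a=c['frame'][120:360,340:500]; y=np.radians(10.4)
ex=np.array([np.cos(y),np.sin(y)]);ey=np.array([-ex[1],ex[0]]);B=np.array([.586,-.2015])
for d in(0,.01,.03,.045):
  print(d,[(proj(c,[*(B-(.085+d)*ex+k*ey),z])-[340,120]).round() for k in(-.05,0,.05) for z in(.1,.06)], proj(t,[*(B-(.085+d)*ex),.08]).round())
b=t['frame'][200:280,290:390]
cv2.imwrite('pics/w7.png',np.hstack([cv2.resize(a,(400,600),interpolation=2),cv2.resize(b,(400,600))]))"
```

```text
0 [array([74., 94.]), array([53., 78.]), array([ 46., 155.]), array([ 30., 131.]), array([ 21., 209.]), array([  9., 179.])] [345. 243.]
0.01 [array([87., 98.]), array([64., 81.]), array([ 58., 158.]), array([ 41., 134.]), array([ 33., 212.]), array([ 20., 181.])] [346. 247.]
0.03 [array([113., 105.]), array([87., 87.]), array([ 83., 165.]), array([ 62., 140.]), array([ 56., 217.]), array([ 40., 187.])] [347. 254.]
0.045 [array([133., 111.]), array([103.,  92.]), array([101., 170.]), array([ 78., 144.]), array([ 73., 222.]), array([ 55., 190.])] [348. 259.]
```

View pics/w7.png

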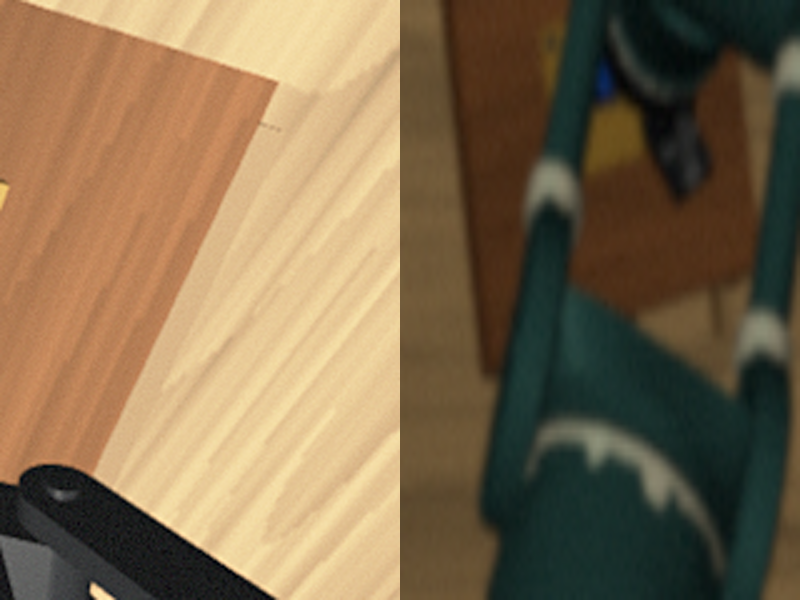

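```bash
python3 -c "
from h import *
import pickle
t=bot.read_camera('top')['frame'];o=pickle.load(open('c0.pkl','rb'))['top']['frame']
print(o[232:262:1,376:388,2]);print(t[232:262:1,376:388,2])"
```

```text
[[ 74  73  77  82  92 100 105 104 102 104 103 101]
 [ 80  75  76  80  91  98 102 102  97 101 101 100]
 [ 76  73  74  77  87  94  99 102 101 100  98 100]
 [ 66  70  75  78  92  95 100 100  99 101 101 101]
 [ 69  75  82  88  98 100 104 104 104 103 104 106]
 [ 83  93  98 100 106 104 102 106 102 104 105 104]
 [102 103 104 108 108 104 104  99 102 102 102 103]
 [103 102 104 104 105 102 101  99 101  98 100 100]
 [103 101 102 103  98 102 101 100 100 100 101  99]
 [ 99  97  95  97  98 101 101 102 102 100 102 103]
 [101 102  99 100  99 102 101 102  98 102 103 100]
 [104 102 100 105 105 104 103 104 106 103 105 104]
 [102 102 105 105 102 104 104 105 105 106 105 103]
 [103 100  97  99  99 100 100 101  99 101 100  99]
 [ 97  97  99  98  98  97  98  97  95  95  99  98]
 [ 99  95 101  99  98 100  98 100  95 100  98  96]
 [103 101 100 100 101 101 102 101 102 101 102 103]
 [103 103 102 105 104 105 103 104 105 106 103 103]
 [103 108 107 107 105 106 107 108 107 105 108 109]
 [109 110 111 110 108 110 110 108 110 108 110 109]
 [110 107 110 108 111 110 110 111 110 110 109 109]
 [110 111 109 109 109 110 111
[... 1261 characters left out ...]
 16  16  22  25  35  45  51  59  75]
 [ 24  16  13  16  11  10  13  12  19  24  38  67]
 [ 17   9  10  15  13  16  13  16  12  15  26  62]
 [ 13  19  12  16  18  15  21  15  14  15  26  58]
 [ 14  10   9  20  18  17  19  14  17  14  24  59]
 [ 13  11  16  18  21  16  19  16  18  19  23  51]
 [ 18  18  17  18  22  18  21  21  19  19  21  51]
 [ 18  20  14  21  21  22  21  21  17  21  23  51]
 [ 17  24  15  21  21  23  22  21  17  20  25  56]
 [ 18  22  21  21  20  25  19  23  21  21  31  61]
 [ 16  23  20  25  24  22  25  21  23  21  40  68]
 [ 16  20  25  23  26  27  28  22  20  25  41  76]
 [ 24  19  22  23  22  27  26  22  24  25  47  83]
 [ 17  20  26  26  24  27  25  25  26  30  56  92]]
```

That view doesn't settle it, because a low drawer front would be hidden below the box edge. The turn reached 74° at about 0.09 N m, so I'll release, retreat and look.

Request:
drive_tool(deltas=[{"hand":0.4,"offset":[0,0,0],"angular":[0,0,0]},{"hand":0.4,"offset":[0,0,0],"angular":[0,0,0]},{"hand":0.4,"offset":[0,0,0],"angular":[0,0,0]},{"hand":0.4,"offset":[0,0,2],"angular":[0,0,0]},{"hand":0.4,"offset":[0,0,7],"angular":[0,0,0]},{"hand":0.4,"offset":[0,0,13],"angular":[0,0,0]},{"hand":0.4,"offset":[-4,0,17],"angular":[0,0,0]}])

```text
time: 16.1
tool_pos: [0.5533, -0.2129, 0.3114]
tcp_rot: [-2.671, 1.652, -0.009]
wrist_force: [-0.1, 0.3, -0.5]
width: 0.398
```

Request:
drive_tool(deltas=[{"hand":0.4,"offset":[-3,4,0],"angular":[0,0,10]},{"hand":0.4,"offset":[-6,6,0],"angular":[0,0,20]},{"hand":0.4,"offset":[-10,8,0],"angular":[0,0,30]},{"hand":0.4,"offset":[-14,8,0],"angular":[0,0,40]},{"hand":0.4,"offset":[-16,8,0],"angular":[0,0,50]},{"hand":0.4,"offset":[-16,8,0],"angular":[0,0,60]},{"hand":0.4,"offset":[-16,8,0],"angular":[0,0,70]},{"hand":0.4,"offset":[-16,8,0],"angular":[0,0,73]}])

```text
time: 17.1
tool_pos: [0.3912, -0.1325, 0.3082]
tcp_rot: [3.13, 0.263, 0.003]
wrist_force: [0.8, 0.6, 1.5]
width: 0.399
```

```bash
python3 -c "
from h import *
c=bot.read_camera('wrist');t=bot.read_camera('top');print(bot.read_state()['tool_pos'])
cv2.imwrite('pics/w8.png',np.hstack([cv2.resize(c['frame'],(480,360)),cv2.resize(t['frame'][170:270,290:390],(310,360))]))"
```

```text
[ 0.39128787 -0.13249516  0.30793795]
```

View pics/w8.png

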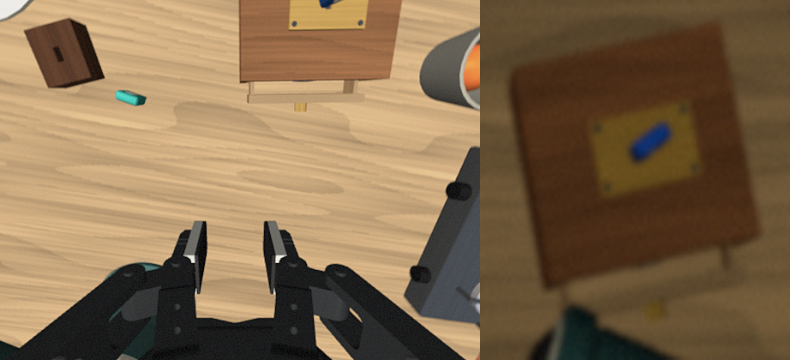

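The light-wood drawer stands out from the box: its front is at (300,98) in the wrist half, with the knob at (300,107). The blue key stands turned in the lock. The arm is clear, so I'm handing in.

```bash
python3 -c "
from h import *
print(bot.finish_job())"
```

```text
the job is handed in; nothing more can be done
None
```

The drawer is open and the blue-headed key is left standing in the lock. I handed the job in at about 17 s of the 72 s; no verdict came back.

- **Insertion:** I found the keyhole by camera and lined up the key's bit within about 0.3 mm in the wrist camera. It went in with almost no force. It met the floor at the expected height (21 mm deep) with about 7 N.
- **Turn:** I turned it 74° clockwise about its own axis. Sideways forces stayed under 5 N and torque was about 0.1 N m.
- **Last pictures (wrist and top):** The drawer is clearly out by roughly its full travel. The key is upright and turned by about 67°. The arm was clear of everything, and the mirror disc, red and yellow cups and most of the dumbbell were not in these last pictures.
- **Not conclusive:** Two views taken before I let go of the key could not show whether the drawer had opened, because the arm and the box edge hid it. Only the look after release settled that. I judged the drawer and key by eye and had no joint readings.

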